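# Put the broad scraper away in the fitted tool board

## Task

Pick the broad scraper up from the cutting board and slide its blade fully home, flat, into the empty slot of the fitted tool board, so that its handle lies down on the board. Then turn the wooden turnbutton beside it squarely across the handle to hold it. Leave the spatula, the palette knife with its turnbutton, and the clay discs as they are.

Things in the scene. Friction and masses are not known exactly. Their poses are not given: they have to be found in the camera images.
- scraper: Broad scraper, 215 long, lying on the cutting board. Wooden handle 110 x 22 x 18 (x length, y width, z), steel bolster 20 long (20 wide), flat steel blade 85 long, 2 thick, 60 wide (36 beside the bolster). Origin: centre of the handle's underside; x from handle to blade, z up. About 0.13 kg, balances about 35 ahead of the origin. The other tool beside it has a narrow blade.
- scraper_tip (a point): Middle of the scraper blade's front edge: 160 ahead (+x) of the scraper's origin and 9 above the handle's underside (the blade lies at mid thickness of the handle, 8 to 10 above the underside); axes as the scraper's.
- tool_board: Fitted plywood tool board, fixed, 320 (x) x 280 (y), floor 12 above the bench, side rims 10 high, no rim at -x. Origin: centre of its underside; x towards the slotted wooden holder across its +x end, y left when facing it. The holder, 20.5 high above the floor, has two level slots open to -x: the wide one (y = +45) is empty, the narrow one (y = -60) holds a palette knife.
- slot_mouth (a point): Centre of the wide slot's mouth: board x = 80, y = 45, 9 above the floor. Slot 66 wide, 7 high (5.5 to 12.5 above the floor), 65 deep. With the handle lying on the floor the blade is level with the slot. Spacers 12.5 high, in line with the slot's two sides, reach 20 out of the mouth to -x. Axes as the board's.
- slot_end (a point): Centre of the wide slot's closed back, 65 beyond slot_mouth along the board's +x, same height. The scraper is home when scraper_tip is here. Axes as the board's.
- turnbutton (a joint): Angle (rad) of the empty place's wooden turnbutton: 0 = it points to the board's -x, alongside the handle; positive is anticlockwise from above; 1.57 = it points to the board's -y, square across the scraper's handle. Starts open, -0.7 to 0; stops at -1.0 and 2.1; light friction (0.03 N m) keeps it where it is left.
- button_pivot (a point): On the turnbutton's vertical pivot, level with its top face, 28.5 above the board's floor: board x = -50, y = 95. The button is a bar 16 wide, 8 thick (20.5 to 28.5 above the floor, 2.5 clear above the scraper's handle), reaching 68 from the pivot; round hub of radius 12 on a post of radius 8. Axes as the board's.
- button_tip (a point): Middle of the free end of the turnbutton's bar: 68 from the pivot, half way through its thickness.
- cutting_board: Brown wooden cutting board, fixed, 320 x 280 x 12. Origin: centre of its underside. The scraper, a narrow spatula and two small clay discs lie on it.
- spatula: Bystander, to be left: narrow spatula on the cutting board, 194 long, handle 100 x 18 x 14, blade 24 wide. Origin: centre of its handle's underside; x along the blade.
- palette_knife: Bystander, to be left: palette knife in the tool board's narrow slot, handle 100 x 18 x 16. Origin: centre of its handle's underside.
- knife_button (a joint): Bystander, to be left: angle (rad) of the palette knife's own turnbutton, closed across its handle at 1.57. Pivot at board x = -50, y = -106; the bar reaches 60, towards +y; its top is 28.5 above the floor.
- ornament_a: Bystander, to be left: clay disc near the cutting board's -x edge, 34 across, 11 high. Origin: centre of its underside.
- ornament_b: Bystander, to be left: a second such clay disc.
There are look-alikes about, which are no part of the job. Leave any purple look-alike of the scraper alone.

How it is judged:
By the outcome, as a careful person would: the job done as asked, in the order asked, and still so for the second after the job is handed in, with the robot touching nothing.
It also fails if it takes over 58 s, if anything falls off the work surface, if the arm or the gripper's body presses on something with over 40 N, if the wrist force passes 120 N, or if a joint passes its speed limit or range.

## Robot

A 6-joint arm with a two-finger parallel gripper is mounted at the origin on the work surface. World frame = base frame: x ahead of the robot, y to its left, z up, the work surface at z = 0. Lengths are in m, angles in rad, forces in N, time in s.
With the tool pointing down it reaches from about 0.275 to 0.875 m from the base axis. Payload 12.5 kg.
Tool frame: the origin (TCP) lies at the very end of the fingers, on their centre line; the grasp point (between the pads) lies 19 mm behind it; z points along the fingers, y is the line along which they close (so a half turn about z gives the same grasp; the last joint's range is limited). The gripper opens to 85 mm and grips with 20 to 120 N. Pads are 22 mm wide; open, the fingers measure 114 mm over their backs; the gripper's body (76 mm by 85 mm) begins 54 mm behind the grasp point. The pads swing forward as they close: fully open they stand 13 mm farther back than shut.
Start: joints at [-1.383, 0.351, 1.652, -0, 1.139, -0.085], TCP at [0.148, -0.53, 0.195] pointing down, gripper open.
Joint ranges: [-2.75, 2.75], [-0.79, 2.1], [0.01, 2.65], [-1.57, 4.71], [0.07, 3.14], [-2.87, 2.87]. Speed limits (rad/s): [2.22, 2.22, 2.79, 3.14, 3.14, 3.14].

## Interface

Orientations are given as [roll, pitch, yaw] about the fixed x, y, z axes, in that order (R = Rz(yaw) Ry(pitch) Rx(roll)).
In Python, from station import robot, grab_frame, calibration, ticket gives the robot as it stands.
- The arm moves only by the tool step_arm, never from a script. Its argument "motion" is a list of rows, each a list of 3 entries, a list of its own where there are three numbers: the shift along the tool's x, y, z in units of 0.3 m (1.0 is 0.3 m), then the turn, a rotation vector about the tool's x, y, z in units of 45 degrees (1.0 is 45 degrees), then the opening, from -1 (shut) to 1 (fully open). In form: [[[dx, dy, dz], [rx, ry, rz], fingers], ...]. A call has 1 to 12 rows; each row shifts and turns the commanded pose from where the row before left it, along the tool's axes as they then stand; what a row does not reach is not made up. A row lasts 1/12 s, in which the tool goes at most 41.7 mm and 7.16 degrees, less where a joint would pass 70% of its speed; a pose out of reach is approached as far as the arm can. A call with a number of a shift or a turn outside -1 to 1 is refused whole. A call with a gripper value outside its range is refused whole. The fingers move at their own pace and stop on an object; "newtons" is the grip in N (left out, the last holds). Time passes only in rows, so rows that do not move let the fingers close. It gives the time, the measured TCP pose, the force, the opening and the grip force at its end, in the units of the state.
- robot.read_state(): the state, without advancing time (a new reading comes with each control period).
- grab_frame(name): name is "side" or "top"; returns the picture (384x512x3 uint8, blue, green, red); there is no depth.
- calibration(name): a dict with "camera_matrix" (3x3 intrinsics, pixels), "distortion" ([k1, k2, p1, p2, k3] as OpenCV has them; the pictures are not rectified), "view" (4x4, takes a point from world to camera coordinates). Camera axes: x right, y down, z forward; pixel columns grow to the right and rows downward; lengths in m; the calibration is good to about 2 mm. A picture is of the moment at which its call begins. calibration takes no time and is no camera call.
- ticket.job_done(): hands the job in; it is judged then, once.
The state is a dict: "time": time; "joint_pos": joint angles; "qvel": joint speeds; "tau": joint torques, N m; "tool_pos": TCP position; "orientation": TCP orientation; "contact_force": force on the tool from outside, world axes, zero at the start; "torque": the same for the moment, N m; "grip_width": finger opening in m; "gripper_force": force on a finger pad.
Only numpy, scipy, OpenCV 4.12 (cv2) and the standard library are available. Lean on these libraries where they do the work, as an engineer would, in place of code of your own. Each camera call takes 0.05 s, during which the arm holds its last target. There are 200 camera calls.

## Working session

There is one attempt and no reset: what is moved stays moved. The work goes in short steps, Python scripts to look and compute and a tool call to move; the robot and the scene stay as the last step left them, time stands still between calls to the robot, and variables do not carry over. Pictures are saved under pics/ and viewed, at most 10 in all, crops included, and the job is handed in when it is done.

Besides the shell and the picture viewer there is one more tool, called as name(argument=value, ...) on one line, values as JSON. step_arm: Moves the arm, as the interface text tells. Its arguments: {"type":"object","properties":{"motion":{"type":"array"},"newtons":{"type":"number"}},"required":["motion"]}

```bash
ls; mkdir -p pics; python3 - <<'E'
from station import robot, grab_frame, calibration
import cv2
for n in("side","top"):
    cv2.imwrite(f"pics/{n}0.png",cv2.resize(grab_frame(n),(800,600),interpolation=cv2.INTER_CUBIC))
    c=calibration(n);print(n,c)
print(robot.read_state())
E
```

```text
pics
side {'camera_matrix': array([[354.23236301,   0.        , 255.19621031],
       [  0.        , 354.23236301, 190.32903269],
       [  0.        ,   0.        ,   1.        ]]), 'distortion': array([0.03114484, 0.        , 0.        , 0.        , 0.        ]), 'view': array([[-0.72199073, -0.69186377,  0.0073428 ,  0.39393298],
       [-0.43863543,  0.44947673, -0.77818354,  0.28314697],
       [ 0.53509658, -0.56506212, -0.627994  ,  0.68086116],
       [ 0.        ,  0.        ,  0.        ,  1.        ]])}
top {'camera_matrix': array([[437.95546778,   0.        , 256.9277607 ],
       [  0.        , 437.95546778, 199.17952011],
       [  0.        ,   0.        ,   1.        ]]), 'distortion': array([-0.09406874,  0.        ,  0.        ,  0.        ,  0.        ]), 'view': array([[ 0.00905449, -0.99991882,  0.0089644 , -0.01069134],
       [-0.98711422, -0.0103701 , -0.15968085,  0.54051854],
       [ 0.15976085, -0.00740306, -0.98712799,  1.30992291],
       [ 0.        ,  0.        ,  0.        ,  1.        ]])}
{'time': 0.1, 'joint_pos': array([-1.38259466e+00,  3.51184546e-01,  1.65237699e+00, -8.36266779e-06,
        1.13909719e+00, -8.46359463e-02]), 'qvel': array([ 0.00014326, -0.00301951, -0.00057615, -0.00053338,  0.00102842,
       -0.00087363]), 'tau': array([ 1.66797232e-03, -5.06830287e+01, -2.91876483e+01, -4.81059408e-05,
        2.62121932e-03,  2.47822277e-05]), 'tool_pos': array([ 0.14814462, -0.52931542,  0.19490465]), 'orientation': array([-3.14052976e+00, -8.25556064e-05,  2.72841075e-01]), 'contact_force': array([ 0.31357555, -0.62552118, -0.36701178]), 'torque': array([ 0.00682848,  0.00751575, -0.0592001 ]), 'gripper_force': 0.0, 'grip_width': 0.08499907952197494}
```

View pics/top0.png

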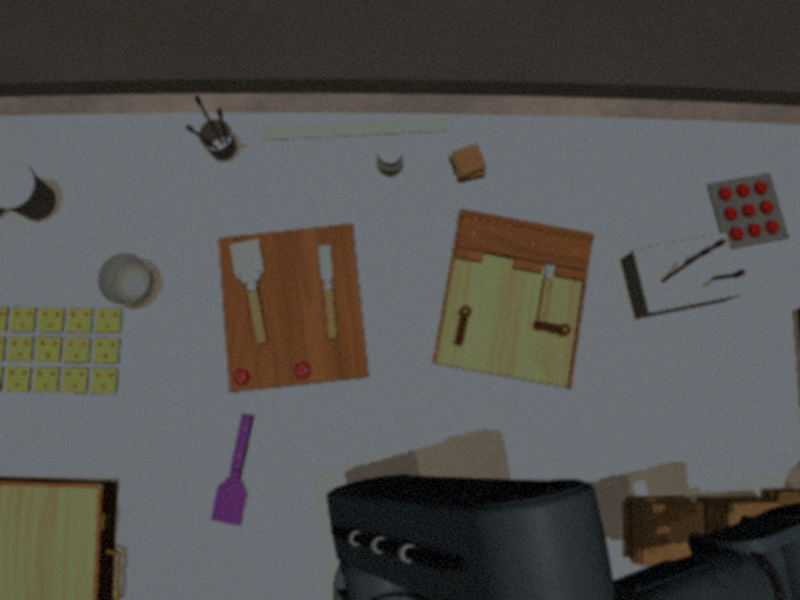

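View pics/side0.png

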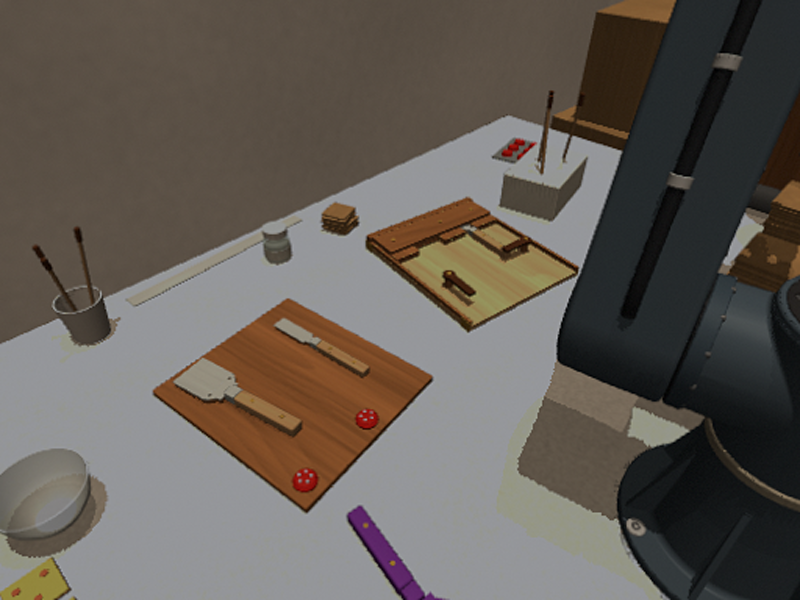

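Top view candidates (800x600 pixels):
- Wooden-handled wide blade at (248,258), handle at (257,320): this is the scraper.
- Narrow spatula at (327,290).
- Purple look-alike at (235,480).
- Palette knife in the board at (548,290).

I choose the first. The empty slot is near (497,262) and the open turnbutton has its pivot at about (464,310). Next I take a close crop.

```bash
python3 - <<'E'
from station import grab_frame
import cv2, numpy as np
def avg(n): return np.mean([grab_frame(n).astype(float) for _ in range(4)],0)
t,s=avg("top"),avg("side"); np.savez("frames.npz",t=t,s=s)
def crop(im,x,y,w,h,k): return cv2.convertScaleAbs(cv2.resize(im[y:y+h,x:x+w],(w*k,h*k),interpolation=cv2.INTER_CUBIC),alpha=1.5)
A=np.zeros((600,800,3),np.uint8)
A[:540,:360]=crop(t,138,148,60,90,6)
A[:280,360:]=crop(s,98,220,110,70,4)
A[290:290+300,360:360+438]=crop(s,230,120,146,100,3)
cv2.imwrite("pics/c1.png",A)
cv2.imwrite("pics/c2.png",crop(t,274,130,112,120,5))
E
```

```text
(no output)
```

View pics/c1.png

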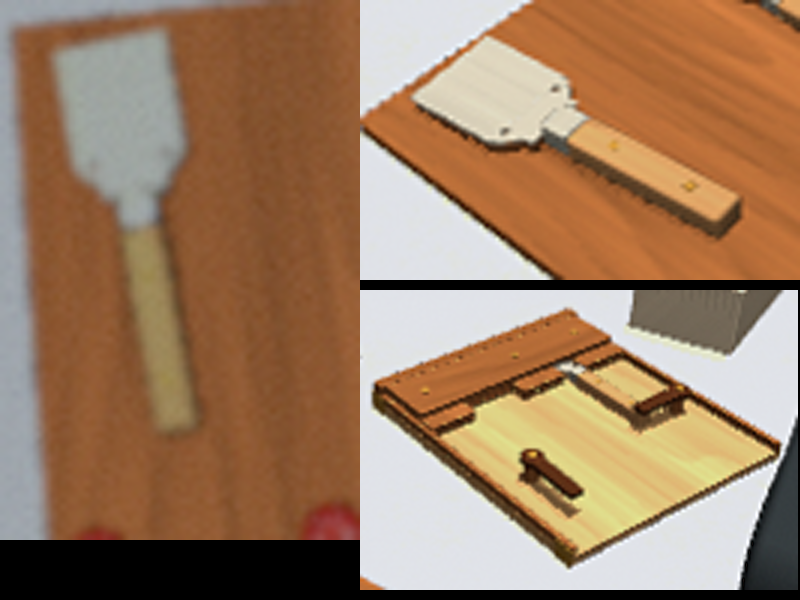

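View pics/c2.png

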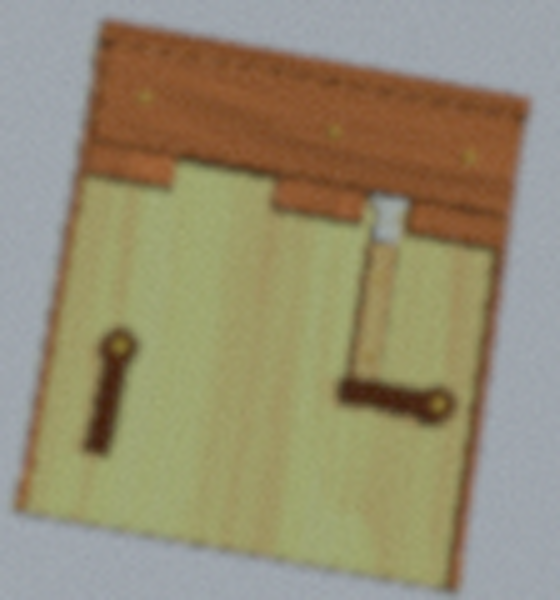

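The crops confirm the wooden scraper with a wide blade. In c1's top view the handle runs from (140,227) to (178,430), with the blade front from (52,53) to (167,28). c2 shows the empty slot between spacers at (172,187) and (272,210), the pivot at (120,345) and the button tip at (97,455). I'll fit the poses from these points in both views.

```bash
cat > lib.py <<'E'
import numpy as np, cv2
from station import calibration
from scipy.optimize import least_squares
C={n:calibration(n) for n in("top","side")}
def proj(n,P):
    c=C[n];V=c["view"]
    return cv2.projectPoints(np.asarray(P,float).reshape(-1,3),cv2.Rodrigues(V[:3,:3])[0],V[:3,3],c["camera_matrix"],c["distortion"])[0][:,0]
def raw(u,k,ox,oy,x0,y0): return np.array([(u[0]-ox+.5)/k-.5+x0,(u[1]-oy+.5)/k-.5+y0])
def world(p,M):
    c,s=np.cos(p[3]),np.sin(p[3]);return np.asarray(M)@np.array([[c,s,0],[-s,c,0],[0,0,1]])+p[:3]
def fit(obs,p0):  # obs: list of (cam, model xyz mm, rawpx)
    f=lambda p:np.concatenate([proj(n,world(p,np.array(m)/1000))[0]-r for n,m,r in obs])
    r=least_squares(f,p0,loss="soft_l1",x_scale=[.1,.1,.1,1]);return r.x,f(r.x).reshape(-1,2)
E
python3 - <<'E'
from lib import *
T=lambda u:raw(u,6,0,0,138,148); S=lambda u:raw(u,4,360,0,98,220)
T2=lambda u:raw(u,5,0,0,274,130); S2=lambda u:raw(u,3,360,290,230,120)
o=[("top",m,T(u)) for m,u in [((-55,11,18),(157,433)),((-55,-11,18),(198,428)),((55,11,18),(120,230)),((55,-11,18),(160,225)),((160,30,10),(52,53)),((160,-30,10),(167,28))]]
o+=[("side",m,S(u)) for m,u in [((-55,11,18),(718,221)),((-55,-11,18),(742,194)),((55,11,18),(569,150)),((55,-11,18),(592,120)),((160,30,10),(413,97)),((160,-30,10),(487,37))]]
p,r=fit(o,[.5,.2,.012,0]);print("scraper",p.round(4),"\n",r.round(1).tolist())
o=[("top",m,T2(u)) for m,u in [((-160,140,22),(17,512)),((-160,-140,22),(458,590)),((160,140,32.5),(104,22)),((160,-140,32.5),(529,100)),((-50,95,40.5),(120,345)),((-50,-106,40.5),(438,404)),((60,78,24.5),(172,187)),((60,12,24.5),(272,210))]]
o+=[("side",m,S2(u)) for m,u in [((-50,95,40.5),(531,456)),((-50,-106,40.5),(684,388)),((-160,140,22),(572,558)),((-160,-140,22),(779,445)),((60,78,24.5),(474,407)),((60,12,24.5),(527,395))]]
p,r=fit(o,[.5,-.15,0,-.2]);print("board",p.round(4),"\n",r.round(1).tolist())
for nm,f,u in(("tip top",T2,(97,455)),):
    g=lambda a:proj("top",world(p,np.array([-.05-.068*np.cos(a),.095-.068*np.sin(a),.0405])))[0]-f(u)
    a=least_squares(lambda a:g(a[0]),[-.3]);print("button",a.x,a.fun)
E
```

```text
scraper [0.5307 0.2855 0.0089 0.2222] 
 [[-0.0, 0.2], [0.0, -0.4], [-0.1, 0.1], [0.1, -0.5], [0.4, -0.1], [-0.5, 0.2], [0.0, 0.7], [0.6, 0.3], [-0.9, -2.2], [0.3, -1.0], [-0.4, 0.8], [0.6, 0.2]]
board [ 0.5765 -0.2339 -0.0041 -0.1744] 
 [[-0.2, -0.4], [-0.3, 0.2], [-0.1, -0.6], [0.3, -0.2], [-0.1, 0.4], [-0.4, 0.3], [-0.0, 0.3], [0.3, -0.6], [0.6, 0.5], [-1.4, 1.0], [0.3, -2.1], [0.6, -0.3], [0.7, 2.1], [-0.7, -0.7]]
button [-0.03288074] [ 0.08904487 -0.40715838]
```

```bash
cat > go.py <<'E'
import sys
from lib import *
from station import robot
from scipy.spatial.transform import Rotation as Ro
SC=np.array([.5307,.2855,.012,.2222]); BD=np.array([.5765,-.2339,0,-.1744])
def to(x,y,z,yaw):
    s=robot.read_state();R=Ro.from_euler("xyz",s["orientation"])
    T=Ro.from_euler("xyz",[np.pi,0,yaw])
    rv=(R.inv()*T).as_rotvec()
    print("t",s["time"],"turn first",(rv/np.radians(45)).round(4),"then shift",(T.inv().apply(np.array([x,y,z])-s["tool_pos"])/.3).round(4))
def onb(x,y,z,dyaw=0): to(*world(BD,[x,y,z]),BD[3]+dyaw)
E
python3 -c "
from go import *
p=world(SC,[.035,0,0]);print(p);to(p[0],p[1],.14,SC[3])"
```

```text
[0.56483952 0.29321316 0.012     ]
t 0.5 turn first [-0.0002  0.      0.0644] then shift [ 1.9591 -2.3693  0.1845]
```

step_arm(motion=[[[0, 0, 0], [0, 0, 0.064], 1], [[0.08, -0.097, 0], [0, 0, 0], 1], [[0.08, -0.097, 0], [0, 0, 0], 1], [[0.08, -0.097, 0], [0, 0, 0], 1], [[0.08, -0.097, 0], [0, 0, 0], 1], [[0.08, -0.097, 0], [0, 0, 0], 1], [[0.08, -0.097, 0], [0, 0, 0], 1], [[0.08, -0.097, 0], [0, 0, 0], 1], [[0.08, -0.097, 0], [0, 0, 0], 1], [[0.08, -0.097, 0], [0, 0, 0], 1], [[0.08, -0.097, 0], [0, 0, 0], 1], [[0.08, -0.097, 0], [0, 0, 0], 1]])

```text
time: 1.5
tool_pos: [0.3355, -0.1575, 0.1957]
orientation: [3.141, -0.001, 0.222]
contact_force: [1.5, -1.1, 1.2]
grip_width: 0.0854
gripper_force: 0.0
```

step_arm(motion=[[[0.08, -0.097, 0], [0, 0, 0], 1], [[0.08, -0.097, 0], [0, 0, 0], 1], [[0.08, -0.097, 0], [0, 0, 0], 1], [[0.08, -0.097, 0], [0, 0, 0], 1], [[0.08, -0.097, 0], [0, 0, 0], 1], [[0.08, -0.097, 0], [0, 0, 0], 1], [[0.08, -0.097, 0], [0, 0, 0], 1], [[0.08, -0.097, 0], [0, 0, 0], 1], [[0.08, -0.097, 0.04], [0, 0, 0], 1], [[0.08, -0.097, 0.04], [0, 0, 0], 1], [[0.08, -0.097, 0.04], [0, 0, 0], 1], [[0.0, 0, 0], [0, 0, 0], 1]])

```text
time: 2.5
tool_pos: [0.5227, 0.2157, 0.1567]
orientation: [-3.141, 0.002, 0.226]
contact_force: [0.1, 0.4, -0.4]
grip_width: 0.0852
gripper_force: 0.0
```

```bash
python3 -c "
from go import *
p=world(SC,[.035,0,0]);to(p[0],p[1],.016,SC[3])"
```

```text
t 2.5 turn first [-0.0009  0.0024  0.0042] then shift [ 0.1941 -0.2211  0.4689]
```

step_arm(motion=[[[0.065, -0.074, 0], [0, 0, 0.004], 1], [[0.065, -0.074, 0], [0, 0, 0], 1], [[0.064, -0.073, 0], [0, 0, 0], 1], [[0, 0, 0.08], [0, 0, 0], 1], [[0, 0, 0.08], [0, 0, 0], 1], [[0, 0, 0.08], [0, 0, 0], 1], [[0, 0, 0.06], [0, 0, 0], 1], [[0, 0, 0], [0, 0, 0], 1]])

```text
time: 3.17
tool_pos: [0.5621, 0.2877, 0.0657]
orientation: [3.141, 0.006, 0.219]
contact_force: [-0.7, -0.5, -0.0]
grip_width: 0.0853
gripper_force: 0.0
```

```bash
python3 - <<'E'
from go import *
from station import grab_frame
p=world(SC,[.035,0,0]);to(p[0],p[1],.016,SC[3])
t,s=grab_frame("top"),grab_frame("side")
A=np.zeros((480,800,3),np.uint8)
A[:,:320]=cv2.convertScaleAbs(cv2.resize(t[145:241,138:202],(320,480),interpolation=cv2.INTER_CUBIC),alpha=1.5)
A[:,320:]=cv2.convertScaleAbs(cv2.resize(s[180:300,88:208],(480,480),interpolation=cv2.INTER_CUBIC),alpha=1.5)
cv2.imwrite("pics/g1.png",A)
E
```

```text
t 3.1667 turn first [ 0.0014  0.0076 -0.0037] then shift [ 0.0128 -0.016   0.1657]
```

View pics/g1.png

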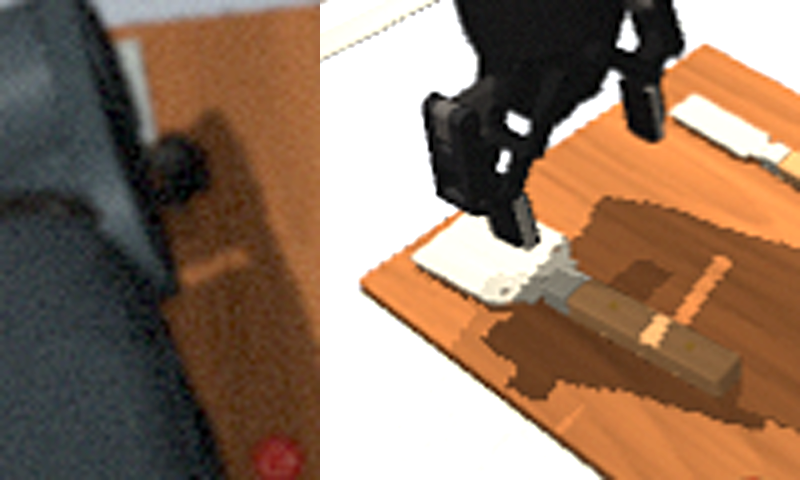

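Side crop: fingertips at (520,230) and (648,130) straddle the handle's front half, whose front end is near (570,290). I descend and grip.

step_arm(motion=[[[0.012, -0.014, 0], [0, 0.006, -0.003], 1], [[0, 0, 0.06], [0, 0, 0], 1], [[0, 0, 0.06], [0, 0, 0], 1], [[0, 0, 0.04], [0, 0, 0], 1], [[0, 0, 0], [0, 0, 0], 1], [[0, 0, 0], [0, 0, 0], 1]])

```text
time: 3.77
tool_pos: [0.5673, 0.2939, 0.022]
orientation: [-3.142, -0.005, 0.222]
contact_force: [0.4, 0.7, 0.7]
grip_width: 0.0856
gripper_force: 0.0
```

step_arm(motion=[[[0, 0, 0], [0, 0, 0], -1], [[0, 0, 0], [0, 0, 0], -1], [[0, 0, 0], [0, 0, 0], -1], [[0, 0, 0], [0, 0, 0], -1], [[0, 0, 0], [0, 0, 0], -1], [[0, 0, 0], [0, 0, 0], -1], [[0, 0, 0], [0, 0, 0], -1], [[0, 0, 0], [0, 0, 0], -1]], newtons=50)

```text
time: 4.43
tool_pos: [0.567, 0.2937, 0.0214]
orientation: [-3.142, -0.005, 0.222]
contact_force: [-0.5, 0.2, -0.4]
grip_width: 0.0001
gripper_force: 0.0
```

```bash
python3 - <<'E'
from go import *
from station import grab_frame
print(robot.read_state())
s=grab_frame("side")
cv2.imwrite("pics/g2.png",cv2.convertScaleAbs(cv2.resize(s[170:310,78:238],(640,560),interpolation=cv2.INTER_CUBIC),alpha=1.5))
E
```

```text
{'time': 4.4333, 'joint_pos': array([ 4.05363615e-01,  7.13139500e-01,  1.53161779e+00, -1.07747510e-03,
        8.92178609e-01,  1.75510616e+00]), 'qvel': array([ 0.00032858, -0.00090315,  0.0005564 , -0.00173613,  0.00246674,
       -0.00259612]), 'tau': array([ 1.39219559e-03, -6.51589966e+01, -2.42958713e+01, -2.01773189e-03,
       -1.40032807e-02,  1.04336857e-04]), 'tool_pos': array([0.56702446, 0.29365341, 0.02142812]), 'orientation': array([-3.14156691, -0.0047319 ,  0.22172812]), 'contact_force': array([-0.51337294,  0.16719988, -0.36560539]), 'torque': array([ 0.03910088, -0.04270015, -0.02093151]), 'gripper_force': 0.0, 'grip_width': 0.00011759426405186638}
```

View pics/g2.png

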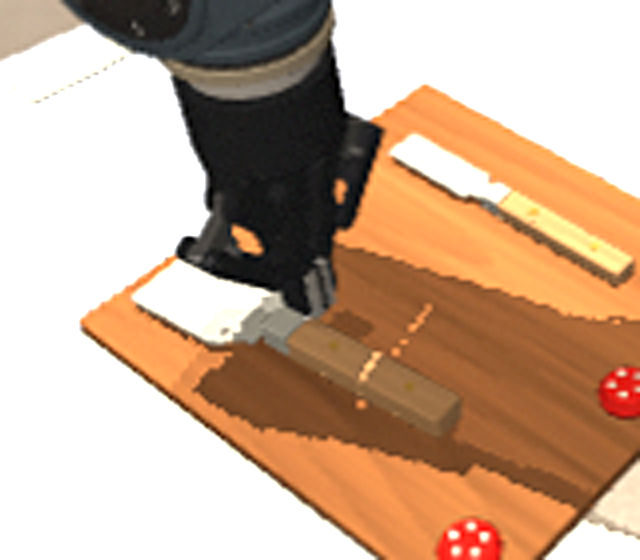

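Side crop: shut fingertips at (312,312), seemingly above or behind the bolster at (275,330). The scraper has not moved. I'll compare with the expected projection.

```bash
python3 - <<'E'
from go import *
t=[.567,.2937,.0214]
for P in (t,[.567,.2937,.0344],[.567,.2937,.06],[.567,.275,.0214],world(SC,[.035,0,.018])): 
    u=proj("side",[P])[0]; print(np.round(P,3),((u-[78,170])*4).round(0))
E
```

```text
[0.567 0.294 0.021] [323. 346.]
[0.567 0.294 0.034] [319. 331.]
[0.567 0.294 0.06 ] [311. 299.]
[0.567 0.275 0.021] [351. 328.]
[0.565 0.293 0.03 ] [323. 337.]
```

```bash
python3 - <<'E'
from go import *
c=np.array([.5621,.2877]);ty=np.array([np.sin(.219),-np.cos(.219)])
for z in(.0657,.0787,.10,.11):
  for d in(.045,-.045):
    P=[*(c+d*ty),z];print(z,d,"side",((proj("side",[P])[0]-[88,180])*4+[320,0]).round(),"top",((proj("top",[P])[0]-[138,145])*5).round())
E
```

```text
0.0657 0.045 side [660. 201.] top [188. 210.]
0.0657 -0.045 side [544. 305.] top [ 44. 240.]
0.0787 0.045 side [657. 184.] top [184. 206.]
0.0787 -0.045 side [539. 289.] top [ 39. 237.]
0.1 0.045 side [651. 157.] top [178. 200.]
0.1 -0.045 side [531. 261.] top [ 30. 230.]
0.11 0.045 side [649. 144.] top [175. 196.]
0.11 -0.045 side [527. 247.] top [ 26. 227.]
```

The visible tip is about 30 px above where the reported TCP should be, so the tip may be offset from the reported pose. I'll lift with the fingers shut and measure the tip pixel at several known positions.

```bash
cat > tip.py <<'E'
from go import *
from station import grab_frame
s=robot.read_state();f=grab_frame("side");t=grab_frame("top");np.savez("obs_%.2f.npz"%s["time"],side=f,top=t,pos=s["tool_pos"],ori=s["orientation"])
g=cv2.cvtColor(f,6);b=cv2.convertScaleAbs(np.load("frames.npz")["s"]);b=cv2.cvtColor(b,6)
m=((g<42)&(b>70)).astype(np.uint8)
e=proj("side",[s["tool_pos"]])[0];m[:, :int(e[0])-40]=0;m[:,int(e[0])+40:]=0;m[:int(e[1])-70]=0;m[int(e[1])+25:]=0
n,l,st,_=cv2.connectedComponentsWithStats(m);k=1+st[1:,4].argmax();ys,xs=np.nonzero(l==k)
print(s["tool_pos"].round(4),s["orientation"].round(3),"expect",e.round(1),"comp",st[k])
for r in range(ys.max()-7,ys.max()+1):print(r,xs[ys==r].min(),xs[ys==r].max())
E
python3 tip.py
```

```text
[0.567  0.2936 0.0214] [ 3.142 -0.005  0.222] expect [158.7 256.5] comp [ 121  186   53   63 1818]
241 142 161
242 145 158
243 149 159
244 149 159
245 149 159
246 150 159
247 152 155
248 154 154
```

step_arm(motion=[[[0, 0, -0.1], [0, 0, 0], -1], [[0, 0, -0.1], [0, 0, 0], -1], [[0, 0, -0.1], [0, 0, 0], -1], [[0, 0, 0], [0, 0, 0], -1], [[0, 0, 0], [0, 0, 0], -1]])

```text
time: 5.0
tool_pos: [0.5674, 0.2939, 0.113]
orientation: [-3.141, -0.008, 0.222]
contact_force: [-1.2, 0.0, -0.5]
grip_width: -0.0003
gripper_force: 0.0
```

```bash
python3 tip.py
```

```text
[0.5674 0.2939 0.113 ] [-3.141 -0.008  0.222] expect [151.4 227.6] comp [ 111  157   56   61 2161]
210 140 153
211 140 153
212 141 152
213 141 152
214 141 152
215 142 152
216 144 151
217 145 147
```

step_arm(motion=[[[-0.05, 0.1, 0], [0, 0, 0], -1], [[-0.05, 0.1, 0], [0, 0, 0], -1], [[-0.05, 0.1, 0], [0, 0, 0], -1], [[-0.05, 0.1, 0], [0, 0, 0], -1], [[0, 0, 0], [0, 0, 0], -1], [[0, 0, 0], [0, 0, 0], -1]])

```text
time: 5.6
tool_pos: [0.5337, 0.162, 0.11]
orientation: [-3.142, -0.002, 0.219]
contact_force: [1.1, 0.8, -0.1]
grip_width: -0.0
gripper_force: 0.0
```

```bash
python3 tip.py
```

```text
[0.5337 0.162  0.11  ] [-3.142e+00 -2.000e-03  2.190e-01] expect [210.1 206.3] comp [ 182  136   45   60 1575]
188 202 213
189 203 213
190 203 213
191 203 213
192 203 213
193 203 213
194 205 212
195 207 209
```

step_arm(motion=[[[0, 0, -0.1], [0, 0.143, 0], -1], [[0, 0, 0], [0, 0.143, 0], -1], [[0, 0, 0], [0, 0.143, 0], -1], [[0, 0, 0], [0, 0.143, 0], -1], [[0, 0, 0], [0, 0.143, 0], -1], [[0, 0, 0], [0, 0.143, 0], -1], [[0, 0, 0], [0, 0.143, 0], -1], [[0, 0, 0], [0, 0, 0], -1]])

```text
time: 6.37
tool_pos: [0.5312, 0.1668, 0.1447]
orientation: [-3.127, -0.663, 0.223]
contact_force: [1.2, -0.2, 0.3]
grip_width: 0.0003
gripper_force: 0.0
```

```bash
python3 - <<'E'
from go import *
from station import grab_frame
s=robot.read_state();A=[]
print(s["tool_pos"],s["orientation"])
for n in("side","top"):
    f=grab_frame(n);cv2.imwrite(f"tilt_{n}.png",f);e=proj(n,[s["tool_pos"]])[0];x,y=(e-[33,50]).round().astype(int)
    print(n,e,"crop origin",x,y)
    A.append(cv2.convertScaleAbs(cv2.resize(f[y:y+100,x:x+66],(396,600),interpolation=cv2.INTER_CUBIC),alpha=1.8,beta=20))
cv2.imwrite("pics/tilt.png",np.hstack(A))
E
```

```text
[0.53118353 0.16683691 0.14472535] [-3.12659152 -0.66327876  0.22295282]
side [207.96104236 196.01742825] crop origin 175 146
top [197.01194232 196.15231534] crop origin 164 146
```

View pics/tilt.png

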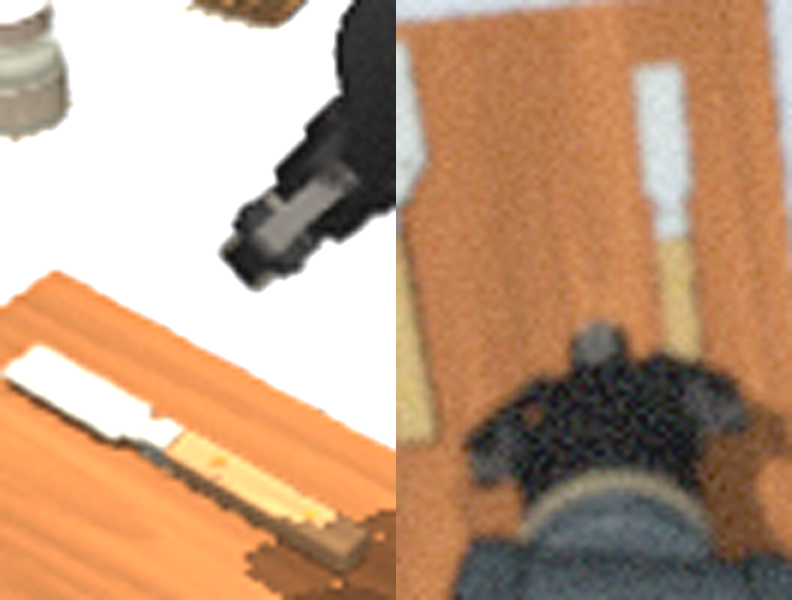

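Tilted view: tip at (241,268) in the side half and (601,325) in the top half. It lies back along the tool axis from the reported TCP. I'll triangulate using all the tip observations.

```bash
python3 - <<'E'
from go import *
def R(o):return Ro.from_euler("xyz",o)
O=[("side",[.567,.2936,.0214],[3.142,-.005,.222],[155.5,247.5]),("side",[.5674,.2939,.113],[-3.141,-.008,.222],[147,216.5]),
("side",[.5337,.162,.11],[-3.142,-.002,.219],[208,194.5]),
("side",[.5312,.1668,.1447],[-3.1266,-.6633,.223],[215,190.3]),("top",[.5312,.1668,.1447],[-3.1266,-.6633,.223],[198,200])]
f=lambda o:np.concatenate([proj(n,[np.array(p)+R(a).apply(o)])[0]-u for n,p,a,u in O])
r=least_squares(f,[0,0,0]);print("tool-frame offset",r.x.round(4),f(r.x).reshape(-1,2).round(1).tolist())
f2=lambda o:np.concatenate([proj(n,[np.array(p)+o])[0]-u for n,p,a,u in O])
r=least_squares(f2,[0,0,0]);print("world offset",r.x.round(4),f2(r.x).reshape(-1,2).round(1).tolist())
E
```

```text
tool-frame offset [ 0.0017 -0.0007 -0.0322] [[0.2, -0.8], [0.9, -0.2], [0.2, 0.8], [-1.1, -0.8], [-1.0, 1.0]]
world offset [-0.0099  0.0019  0.0355] [[2.5, 1.1], [3.4, 1.5], [3.2, 2.2], [-6.0, -4.6], [-3.4, -2.5]]
```

The shut fingertips really sit about 32 mm behind the reported TCP along the tool axis, with no lateral offset. I'll untilt and confirm with a gentle touch on bare cutting board.

step_arm(motion=[[[0, 0, 0], [0, -0.143, 0], -1], [[0, 0, 0], [0, -0.143, 0], -1], [[0, 0, 0], [0, -0.143, 0], -1], [[0, 0, 0], [0, -0.143, 0], -1], [[0, 0, 0], [0, -0.143, 0], -1], [[0, 0, 0], [0, -0.143, 0], -1], [[0, 0, 0], [0, -0.143, 0], -1], [[0, 0, 0], [0, 0, 0], -1], [[0, 0, 0], [0, 0, 0], -1]])

```text
time: 7.22
tool_pos: [0.5343, 0.1674, 0.1447]
orientation: [-3.13, 0.091, 0.234]
contact_force: [-0.6, 0.4, -0.1]
grip_width: 0.0002
gripper_force: 0.0
```

```bash
python3 -c "
from go import *
to(.50,.215,0.0,SC[3])"
```

```text
t 7.2167 turn first [-0.0135  0.1162  0.0146] then shift [-0.0766 -0.1801  0.4824]
```

step_arm(motion=[[[0, 0, 0], [-0.013, 0.116, 0.014], -1], [[-0.038, -0.09, 0.05], [0, 0, 0], -1], [[-0.038, -0.09, 0.05], [0, 0, 0], -1], [[0, 0, 0.1], [0, 0, 0], -1], [[0, 0, 0.1], [0, 0, 0], -1], [[0, 0, 0.1], [0, 0, 0], -1], [[0, 0, 0.08], [0, 0, 0], -1], [[0, 0, 0], [0, 0, 0], -1], [[0, 0, 0], [0, 0, 0], -1]])

```text
time: 7.97
tool_pos: [0.4974, 0.2161, 0.0019]
orientation: [-3.137, 0.002, 0.225]
contact_force: [0.8, 0.4, 0.1]
grip_width: 0.0
gripper_force: 0.0
```

step_arm(motion=[[[0, 0, 0.01], [0, 0, 0], -1], [[0, 0, 0.01], [0, 0, 0], -1], [[0, 0, 0.01], [0, 0, 0], -1], [[0, 0, 0], [0, 0, 0], -1]])

```text
time: 8.3
tool_pos: [0.498, 0.2166, -0.0068]
orientation: [-3.136, 0.001, 0.225]
contact_force: [-0.0, -0.4, 0.0]
grip_width: -0.0
gripper_force: 0.0
```

step_arm(motion=[[[0, 0, 0.007], [0, 0, 0], -1], [[0, 0, 0.007], [0, 0, 0], -1], [[0, 0, 0], [0, 0, 0], -1]])

```text
time: 8.55
tool_pos: [0.4975, 0.2166, -0.0116]
orientation: [-3.136, 0.002, 0.225]
contact_force: [0.1, -0.8, 0.2]
grip_width: 0.0004
gripper_force: 0.0
```

step_arm(motion=[[[0, 0, 0.006], [0, 0, 0], -1], [[0, 0, 0.006], [0, 0, 0], -1], [[0, 0, 0], [0, 0, 0], -1]])

```text
time: 8.8
tool_pos: [0.4975, 0.2166, -0.0153]
orientation: [-3.136, 0.002, 0.225]
contact_force: [-0.9, 0.9, -0.1]
grip_width: 0.0003
gripper_force: 0.0
```

step_arm(motion=[[[0, 0, 0.006], [0, 0, 0], -1], [[0, 0, 0], [0, 0, 0], -1]])

```text
time: 8.97
tool_pos: [0.4975, 0.2166, -0.017]
orientation: [-3.136, 0.002, 0.225]
contact_force: [0.1, -0.1, -0.2]
grip_width: 0.0003
gripper_force: 0.0
```

step_arm(motion=[[[0, 0, 0.006], [0, 0, 0], -1], [[0, 0, 0], [0, 0, 0], -1]])

```text
time: 9.13
tool_pos: [0.4975, 0.2166, -0.0188]
orientation: [-3.136, 0.002, 0.225]
contact_force: [0.1, -0.0, -0.0]
grip_width: -0.0
gripper_force: 0.0
```

step_arm(motion=[[[0, 0, 0.005], [0, 0, 0], -1], [[0, 0, 0], [0, 0, 0], -1]])

```text
time: 9.3
tool_pos: [0.4975, 0.2166, -0.0203]
orientation: [-3.136, 0.002, 0.225]
contact_force: [0.4, 0.2, 0.3]
grip_width: 0.0
gripper_force: 0.0
```

step_arm(motion=[[[0, 0, 0.004], [0, 0, 0], -1], [[0, 0, 0], [0, 0, 0], -1]])

```text
time: 9.47
tool_pos: [0.4976, 0.2167, -0.0214]
orientation: [-3.136, 0.002, 0.225]
contact_force: [-1.1, -0.2, -0.5]
grip_width: -0.0001
gripper_force: 0.0
```

step_arm(motion=[[[0, 0, 0.005], [0, 0, 0], -1], [[0, 0, 0], [0, 0, 0], -1]])

```text
time: 9.63
tool_pos: [0.4975, 0.2167, -0.023]
orientation: [-3.136, 0.002, 0.225]
contact_force: [-0.1, 0.7, -0.6]
grip_width: -0.0002
gripper_force: 0.0
```

step_arm(motion=[[[0, 0, 0.005], [0, 0, 0], -1], [[0, 0, 0], [0, 0, 0], -1]])

```text
time: 9.8
tool_pos: [0.4977, 0.2167, -0.0238]
orientation: [-3.136, 0.002, 0.225]
contact_force: [-2.3, -1.6, 7.0]
grip_width: 0.0002
gripper_force: 3.6
```

step_arm(motion=[[[0, 0, 0.005], [0, 0, 0], -1], [[0, 0, 0], [0, 0, 0], -1]])

```text
time: 9.97
tool_pos: [0.4978, 0.2168, -0.0239]
orientation: [-3.136, 0.002, 0.225]
contact_force: [-8.6, -3.2, 29.1]
grip_width: 0.0001
gripper_force: 14.2
```

step_arm(motion=[[[0, 0, 0.005], [0, 0, 0], -1], [[0, 0, 0], [0, 0, 0], -1]])

```text
time: 10.13
tool_pos: [0.4978, 0.2168, -0.024]
orientation: [-3.136, 0.002, 0.225]
contact_force: [-15.9, -6.6, 48.7]
grip_width: 0.0002
gripper_force: 24.6
```

Contact came at reported z = -0.0238 on the 12 mm board, so the tip is 36 mm back. I'll aim for reported z ≈ -0.021 when gripping. Lift, open, and go over the handle.

step_arm(motion=[[[0, 0, -0.13], [0, 0, 0], -1], [[0, 0, -0.13], [0, 0, 0], -1], [[0, 0, 0], [0, 0, 0], 1], [[0, 0, 0], [0, 0, 0], 1]])

```text
time: 10.47
tool_pos: [0.4991, 0.2167, 0.0527]
orientation: [-3.135, -0.002, 0.225]
contact_force: [-0.3, -0.1, -0.7]
grip_width: 0.0236
gripper_force: 0.0
```

```bash
python3 -c "
from go import *
p=world(SC,[.035,0,0]);to(p[0],p[1],.04,SC[3])"
```

```text
t 10.4667 turn first [-0.0081 -0.0028  0.0037] then shift [ 0.27   -0.2004  0.0423]
```

step_arm(motion=[[[0, 0, 0], [-0.008, 0, 0.004], 1], [[0.09, -0.067, 0], [0, 0, 0], 1], [[0.09, -0.067, 0], [0, 0, 0], 1], [[0.09, -0.067, 0], [0, 0, 0], 1], [[0, 0, 0.04], [0, 0, 0], 1], [[0, 0, 0], [0, 0, 0], 1], [[0, 0, 0], [0, 0, 0], 1]])

```text
time: 11.05
tool_pos: [0.5618, 0.2921, 0.0363]
orientation: [3.14, 0.006, 0.222]
contact_force: [0.1, 1.0, 0.9]
grip_width: 0.0851
gripper_force: 0.0
```

```bash
python3 -c "
from go import *
p=world(SC,[.035,0,0]);to(p[0],p[1],-.021,SC[3]);print(robot.read_state()['grip_width'])"
```

```text
t 11.05 turn first [ 0.0018  0.0082 -0.0002] then shift [ 0.0107 -0.0013  0.1911]
0.08514006346008775
```

step_arm(motion=[[[0.01, 0, 0.05], [0, 0.007, 0], 1], [[0, 0, 0.05], [0, 0, 0], 1], [[0, 0, 0.05], [0, 0, 0], 1], [[0, 0, 0.036], [0, 0, 0], 1], [[0, 0, 0], [0, 0, 0], 1], [[0, 0, 0], [0, 0, 0], 1]])

```text
time: 11.55
tool_pos: [0.5662, 0.2931, -0.0174]
orientation: [3.141, -0.002, 0.222]
contact_force: [0.3, 0.1, -0.8]
grip_width: 0.0853
gripper_force: 0.0
```

```bash
python3 -c "
from go import *
p=world(SC,[.035,0,0]);to(p[0],p[1],-.021,SC[3])"
```

```text
t 11.55 turn first [ 0.0008 -0.003  -0.0009] then shift [-0.0042 -0.0014  0.0121]
```

step_arm(motion=[[[-0.004, -0.001, 0.008], [0, -0.003, 0], 1], [[0, 0, 0], [0, 0, 0], -1], [[0, 0, 0], [0, 0, 0], -1], [[0, 0, 0], [0, 0, 0], -1], [[0, 0, 0], [0, 0, 0], -1], [[0, 0, 0], [0, 0, 0], -1], [[0, 0, 0], [0, 0, 0], -1], [[0, 0, 0], [0, 0, 0], -1]], newtons=50)

```text
time: 12.22
tool_pos: [0.5657, 0.2938, -0.0192]
orientation: [3.141, -0.002, 0.222]
contact_force: [0.2, 0.3, 3.8]
grip_width: 0.0204
gripper_force: 49.7
```

Something about 20 mm wide is gripped. Lift, turn to the board yaw and travel.

step_arm(motion=[[[0, 0, -0.05], [0, 0, 0], -1], [[0, 0, -0.1], [0, 0, 0], -1], [[0, 0, -0.1], [0, 0, 0], -1], [[0, 0, -0.1], [0, 0, 0], -1], [[0, 0, 0], [0, 0, 0.1], -1], [[0, 0, 0], [0, 0, 0.1], -1], [[0, 0, 0], [0, 0, 0.1], -1], [[0, 0, 0], [0, 0, 0.1], -1], [[0, 0, 0], [0, 0, 0.1], -1], [[0, 0, 0], [0, 0, 0], -1]])

```text
time: 13.05
tool_pos: [0.5652, 0.2936, 0.0862]
orientation: [-3.141, -0.001, -0.174]
contact_force: [-0.1, 0.0, -1.0]
grip_width: 0.0205
gripper_force: 49.1
```

```bash
python3 -c "
from go import *
onb(-.085,.045,.06)"
```

```text
t 13.05 turn first [-0.0004 -0.0018  0.0001] then shift [0.0589 1.5751 0.0873]
```

step_arm(motion=[[[0.005, 0.13, 0], [0, 0, 0], -1], [[0.005, 0.13, 0], [0, 0, 0], -1], [[0.005, 0.13, 0], [0, 0, 0], -1], [[0.005, 0.13, 0], [0, 0, 0], -1], [[0.005, 0.13, 0], [0, 0, 0], -1], [[0.005, 0.13, 0], [0, 0, 0], -1], [[0.005, 0.13, 0], [0, 0, 0], -1], [[0.005, 0.13, 0], [0, 0, 0], -1], [[0.005, 0.13, 0], [0, 0, 0], -1], [[0.005, 0.13, 0], [0, 0, 0], -1], [[0.005, 0.13, 0], [0, 0, 0], -1], [[0.004, 0.13, 0], [0, 0, 0], -1]])

```text
time: 14.05
tool_pos: [0.5026, -0.1724, 0.086]
orientation: [-3.142, -0.002, -0.168]
contact_force: [0.6, 0.9, -1.3]
grip_width: 0.0212
gripper_force: 49.2
```

```bash
python3 -c "
from go import *
onb(-.085,.045,.02)"
```

```text
t 14.05 turn first [-0.0001 -0.0024  0.0084] then shift [-0.0053  0.009   0.2201]
```

step_arm(motion=[[[-0.005, 0.008, 0.05], [0, 0, 0.008], -1], [[0, 0, 0.08], [0, 0, 0], -1], [[0, 0, 0.07], [0, 0, 0], -1], [[0, 0, 0], [0, 0, 0], -1], [[0, 0, 0], [0, 0, 0], -1]])

```text
time: 14.47
tool_pos: [0.501, -0.1725, 0.0254]
orientation: [-3.141, 0.0, -0.175]
contact_force: [0.6, -0.2, -0.8]
grip_width: 0.0203
gripper_force: 49.3
```

```bash
python3 - <<'E'
from go import *
from station import grab_frame
onb(-.085,.045,.02)
s=robot.read_state();print(s["tool_pos"],s["orientation"],s["contact_force"],s["torque"])
t=np.mean([grab_frame("top").astype(float) for _ in range(3)],0);d=np.mean([grab_frame("side").astype(float) for _ in range(2)],0);np.savez("pre.npz",t=t,s=d)
def crop(im,x,y,w,h,W,H): return cv2.convertScaleAbs(cv2.resize(im[y:y+h,x:x+w],(W,H),interpolation=cv2.INTER_CUBIC),alpha=1.6)
A=np.zeros((600,800,3),np.uint8)
A[:,:350]=crop(t,285,140,70,120,350,600); A[:400,350:]=crop(d,232,125,90,80,450,400)
cv2.imwrite("pics/pre.png",A)
E
```

```text
t 14.4667 turn first [-0.0007  0.0003 -0.0011] then shift [0.0001 0.0079 0.018 ]
[ 0.50098013 -0.17249523  0.02540256] [-3.14103580e+00  2.48661665e-04 -1.75274572e-01] [ 0.63807896 -0.15029486 -0.75624601] [-0.02870965 -0.03613217  0.05093278]
```

View pics/pre.png

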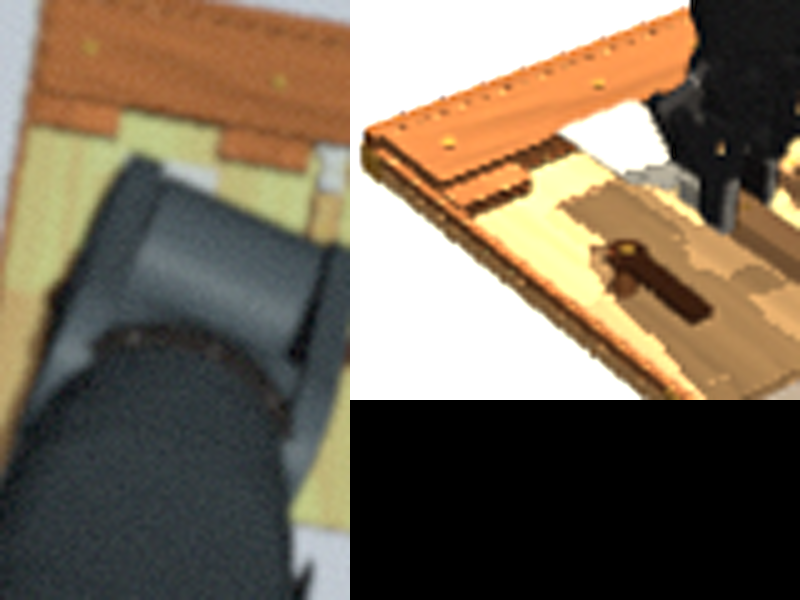

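Side half: blade front corners at (562,126) and (638,101). Top half: right front corner near (217,168). I'll compare with the prediction.

```bash
python3 - <<'E'
from go import *
S=lambda u:raw(u,5,350,0,232,125);T=lambda u:raw(u,5,0,0,285,140)
inv=lambda v,k,ox,x0,y0:((v-[x0,y0]+.5)*k-.5+[ox,0]).round()
t=np.array([.501,-.1725,0]);p=np.array([0,0,.0485,-.1753]);p[:3]+=world([*t[:2],0,p[3]],[-.035,0,0])
for m in((160,30,10),(160,-30,10),(97,30,10)):
    w=world(p,np.array(m)/1000);print(m,"side",inv(proj("side",[w])[0],5,350,232,125),"top",inv(proj("top",[w])[0],5,0,285,140))
o=[("side",(160,30,10),S((562,126))),("side",(160,-30,10),S((638,101))),("top",(160,-30,10),T((217,168)))]
f=lambda q:np.concatenate([proj(n,world([*q,p[3]],np.array(m)/1000))[0]-r for n,m,r in o])
r=least_squares(f,p[:3]);print("fit",r.x.round(4),"pred",p.round(4),r.fun.round(1))
inb=lambda q:Ro.from_euler("z",-BD[3]).apply(np.array(q)-[*BD[:2],0]).round(4)
print("board frame origin fit",inb(r.x),"pred",inb(p[:3]))
E
```

```text
(160, 30, 10) side [557. 143.] top [120. 155.]
(160, -30, 10) side [633. 112.] top [216. 173.]
(97, 30, 10) side [624. 191.] top [104. 254.]
fit [ 0.4652 -0.1669  0.0593] pred [ 0.4665 -0.1664  0.0485 -0.1753] [-0.4  0.5 -0.4 -0.6  0.5  0.7]
board frame origin fit [-0.1212  0.0467  0.0593] pred [-0.12    0.0474  0.0485]
```

xy agrees within about 1 mm. I centre it and lower to slot height.

step_arm(motion=[[[0, 0.007, 0.04], [0, 0, 0], -1], [[0, 0, 0.04], [0, 0, 0], -1], [[0, 0, 0.04], [0, 0, 0], -1], [[0, 0, 0.016], [0, 0, 0], -1], [[0, 0, 0], [0, 0, 0], -1], [[0, 0, 0], [0, 0, 0], -1]])

```text
time: 15.22
tool_pos: [0.5008, -0.1746, -0.0161]
orientation: [-3.141, -0.0, -0.177]
contact_force: [-0.2, 0.2, -0.5]
grip_width: 0.021
gripper_force: 49.3
```

```bash
python3 -c "
from go import *
onb(.02,.045,-.0185)"
```

```text
t 15.2167 turn first [-0.0006 -0.0003 -0.0034] then shift [0.3495 0.0009 0.0081]
```

step_arm(motion=[[[0, 0.001, 0.008], [0, 0, 0], -1], [[0.02, 0, 0], [0, 0, 0], -1], [[0.02, 0, 0], [0, 0, 0], -1], [[0.02, 0, 0], [0, 0, 0], -1], [[0.02, 0, 0], [0, 0, 0], -1], [[0.02, 0, 0], [0, 0, 0], -1], [[0.02, 0, 0], [0, 0, 0], -1], [[0, 0, 0], [0, 0, 0], -1]])

```text
time: 15.88
tool_pos: [0.5378, -0.1817, -0.0177]
orientation: [3.142, -0.002, -0.177]
contact_force: [-0.1, -0.8, -0.8]
grip_width: 0.0206
gripper_force: 49.3
```

step_arm(motion=[[[0.01, 0, 0], [0, 0, 0], -1], [[0.01, 0, 0], [0, 0, 0], -1], [[0.01, 0, 0], [0, 0, 0], -1], [[0.01, 0, 0], [0, 0, 0], -1], [[0, 0, 0], [0, 0, 0], -1]])

```text
time: 16.3
tool_pos: [0.5488, -0.1836, -0.0178]
orientation: [-3.142, -0.002, -0.177]
contact_force: [0.1, -1.1, -0.6]
grip_width: 0.0207
gripper_force: 49.3
```

```bash
python3 -c "
from go import *
onb(.02,.045,-.0185)"
```

```text
t 16.3 turn first [-0.0001 -0.0024 -0.0033] then shift [ 0.1865 -0.001   0.0025]
```

step_arm(motion=[[[0.018, 0, 0], [0, 0, -0.003], -1], [[0.018, 0, 0], [0, 0, 0], -1], [[0.018, 0, 0], [0, 0, 0], -1], [[0.018, 0, 0], [0, 0, 0], -1], [[0.018, 0, 0], [0, 0, 0], -1], [[0.018, 0, 0], [0, 0, 0], -1], [[0.018, 0, 0], [0, 0, 0], -1], [[0, 0, 0], [0, 0, 0], -1]])

```text
time: 16.97
tool_pos: [0.5866, -0.1903, -0.0177]
orientation: [-3.142, -0.002, -0.175]
contact_force: [0.1, 0.9, -0.1]
grip_width: 0.0208
gripper_force: 49.3
```

step_arm(motion=[[[0.01, 0, 0], [0, 0, 0], -1], [[0.01, 0, 0], [0, 0, 0], -1], [[0.01, 0, 0], [0, 0, 0], -1], [[0.01, 0, 0], [0, 0, 0], -1], [[0, 0, 0], [0, 0, 0], -1]])

```text
time: 17.38
tool_pos: [0.5979, -0.1923, -0.0177]
orientation: [-3.141, -0.002, -0.175]
contact_force: [0.3, 0.4, -1.6]
grip_width: 0.0202
gripper_force: 49.3
```

```bash
python3 -c "
from go import *
onb(.02,.045,-.0185)"
```

```text
t 17.3833 turn first [-0.0002 -0.0023 -0.0004] then shift [ 0.0206 -0.001   0.0027]
```

Now about 6 mm of depth remains by the estimate. I advance in small steps until it seats.

step_arm(motion=[[[0.008, 0, 0], [0, 0, 0], -1], [[0.007, 0, 0], [0, 0, 0], -1], [[0, 0, 0], [0, 0, 0], -1]])

```text
time: 17.63
tool_pos: [0.6021, -0.193, -0.0177]
orientation: [-3.141, -0.002, -0.175]
contact_force: [-0.6, -0.4, -1.3]
grip_width: 0.0207
gripper_force: 49.3
```

step_arm(motion=[[[0.005, 0, 0], [0, 0, 0], -1], [[0, 0, 0], [0, 0, 0], -1]])

```text
time: 17.8
tool_pos: [0.6033, -0.1932, -0.0178]
orientation: [-3.141, -0.001, -0.175]
contact_force: [-0.3, -0.2, -0.9]
grip_width: 0.0206
gripper_force: 49.3
```

step_arm(motion=[[[0.005, 0, 0], [0, 0, 0], -1], [[0, 0, 0], [0, 0, 0], -1]])

```text
time: 17.97
tool_pos: [0.6046, -0.1934, -0.0178]
orientation: [-3.141, -0.001, -0.175]
contact_force: [-0.1, -0.0, -1.2]
grip_width: 0.0204
gripper_force: 49.4
```

step_arm(motion=[[[0.004, 0, 0], [0, 0, 0], -1], [[0, 0, 0], [0, 0, 0], -1]])

```text
time: 18.13
tool_pos: [0.6046, -0.1933, -0.0183]
orientation: [-3.141, 0.002, -0.175]
contact_force: [-5.2, 0.0, 0.5]
grip_width: 0.0208
gripper_force: 49.5
```

step_arm(motion=[[[0.004, 0, 0], [0, 0, 0], -1], [[0, 0, 0], [0, 0, 0], -1]])

```text
time: 18.3
tool_pos: [0.6045, -0.1932, -0.0187]
orientation: [-3.141, 0.005, -0.175]
contact_force: [-10.9, 2.2, 1.6]
grip_width: 0.0209
gripper_force: 49.7
```

Seated: 5 then 11 N at the end stop. I lower it onto the floor, relieve the push, release partly open, and rise.

step_arm(motion=[[[-0.004, 0, 0.004], [0, 0, 0], -1], [[0, 0, 0], [0, 0, 0], -1], [[0, 0, 0], [0, 0, 0], 0.0], [[0, 0, 0], [0, 0, 0], 0.0], [[0, 0, 0], [0, 0, 0], 0.0], [[0, 0, 0], [0, 0, 0], 0.0]])

```text
time: 18.8
tool_pos: [0.6062, -0.1938, -0.0188]
orientation: [-3.142, -0.002, -0.175]
contact_force: [0.5, -1.2, -0.6]
grip_width: 0.0428
gripper_force: 0.0
```

step_arm(motion=[[[0, 0, -0.05], [0, 0, 0], 0.0], [[0, 0, -0.1], [0, 0, 0], 0.0], [[0, 0, -0.1], [0, 0, 0], 0.0], [[0, 0, -0.1], [0, 0, 0], -1], [[0, 0, 0], [0, 0, 0], -1]])

```text
time: 19.22
tool_pos: [0.6089, -0.1949, 0.0934]
orientation: [3.14, -0.011, -0.175]
contact_force: [0.5, -0.4, 0.3]
grip_width: 0.0195
gripper_force: 0.0
```

```bash
python3 -c "
from go import *
onb(-.095,.125,.06)"
```

```text
t 19.2167 turn first [ 0.0024 -0.014  -0.0003] then shift [-0.4004 -0.2698  0.1114]
```

step_arm(motion=[[[-0.08, -0.054, 0], [0.002, -0.014, 0], -1], [[-0.08, -0.054, 0], [0, 0, 0], -1], [[-0.08, -0.054, 0], [0, 0, 0], -1], [[-0.08, -0.054, 0], [0, 0, 0], -1], [[-0.08, -0.054, 0], [0, 0, 0], -1], [[0, 0, 0.1], [0, 0, 0], -1], [[0, 0, 0.05], [0, 0, 0], -1], [[0, 0, 0], [0, 0, 0], -1], [[0, 0, 0], [0, 0, 0], -1]])

```text
time: 19.97
tool_pos: [0.5013, -0.0929, 0.0425]
orientation: [-3.14, 0.01, -0.175]
contact_force: [0.3, 0.8, -0.3]
grip_width: 0.0002
gripper_force: 0.0
```

```bash
python3 -c "
from go import *
onb(-.095,.126,.0)"
```

```text
t 19.9667 turn first [-0.0023  0.0129 -0.0004] then shift [ 0.0119 -0.0006  0.1415]
```

step_arm(motion=[[[0.012, 0, 0.05], [-0.002, 0.012, 0], -1], [[0, 0, 0.05], [0, 0, 0], -1], [[0, 0, 0.04], [0, 0, 0], -1], [[0, 0, 0], [0, 0, 0], -1], [[0, 0, 0], [0, 0, 0], -1]])

```text
time: 20.38
tool_pos: [0.5048, -0.0936, 0.0004]
orientation: [-3.141, 0.0, -0.175]
contact_force: [-0.0, -0.3, 0.3]
grip_width: 0.0
gripper_force: 0.0
```

```bash
python3 -c "
from go import *
onb(-.095,.116,.0)"
```

```text
t 20.3833 turn first [-0.0003  0.0006 -0.0007] then shift [-0.0002  0.0324  0.0014]
```

Tip is beside the button at bar height. I move in to contact offset and sweep 60° about the pivot.

step_arm(motion=[[[0, 0.016, 0], [0, 0, 0], -1], [[0, 0.016, 0], [0, 0, 0], -1], [[-0.0055, 0.0133, 0], [0, 0, -0.111], -1], [[-0.0055, 0.0133, 0], [0, 0, -0.111], -1], [[-0.0055, 0.0133, 0], [0, 0, -0.111], -1], [[-0.0055, 0.0133, 0], [0, 0, -0.111], -1], [[-0.0055, 0.0133, 0], [0, 0, -0.111], -1], [[-0.0055, 0.0133, 0], [0, 0, -0.111], -1], [[0, 0, 0], [0, 0, 0], -1]])

```text
time: 21.13
tool_pos: [0.4945, -0.1281, 0.0007]
orientation: [3.141, -0.001, 0.351]
contact_force: [0.1, -0.2, 0.0]
grip_width: 0.0003
gripper_force: 0.0
```

```bash
cat > rel.py <<'E'
from go import *
s=robot.read_state();yaw=s["orientation"][2]-BD[3]
d=Ro.from_euler("z",-BD[3]).apply(s["tool_pos"]-[*BD[:2],0])-[-.05,.095,0]
print("a deg",np.degrees(yaw).round(1),"z",d[2].round(4),"rel in tool (x,left) mm",(Ro.from_euler("z",-yaw).apply(d)*1000)[:2].round(1),s["contact_force"].round(1))
E
python3 rel.py
```

```text
a deg 30.1 z 0.0007 rel in tool (x,left) mm [-45.   20.3] [ 0.1 -0.2  0. ]
```

step_arm(motion=[[[-0.0055, 0.0133, 0], [0, 0, -0.111], -1], [[-0.0055, 0.0133, 0], [0, 0, -0.111], -1], [[-0.0055, 0.0133, 0], [0, 0, -0.111], -1], [[-0.0055, 0.0133, 0], [0, 0, -0.111], -1], [[-0.0055, 0.0133, 0], [0, 0, -0.111], -1], [[-0.0055, 0.0133, 0], [0, 0, -0.111], -1], [[-0.0055, 0.0133, 0], [0, 0, -0.111], -1], [[-0.0055, 0.0133, 0], [0, 0, -0.111], -1], [[-0.0055, 0.0133, 0], [0, 0, -0.111], -1], [[-0.0055, 0.0133, 0], [0, 0, -0.111], -1], [[-0.0055, 0.0133, 0], [0, 0, -0.111], -1], [[0, 0, 0], [0, 0, 0], -1]])

```text
time: 22.13
tool_pos: [0.5123, -0.1699, 0.0005]
orientation: [3.141, 0.0, 1.308]
contact_force: [0.6, 0.3, -0.1]
grip_width: -0.0001
gripper_force: 0.0
```

```bash
python3 rel.py; python3 - <<'E'
from station import grab_frame
import cv2, numpy as np
d=np.mean([grab_frame("side").astype(float) for _ in range(2)],0)
cv2.imwrite("pics/btn.png",cv2.convertScaleAbs(cv2.resize(d[120:210,230:350],(800,600),interpolation=cv2.INTER_CUBIC),alpha=1.6))
E
```

```text
a deg 84.9 z 0.0005 rel in tool (x,left) mm [-45.1  20.5] [ 0.6  0.3 -0.1]
```

View pics/btn.png

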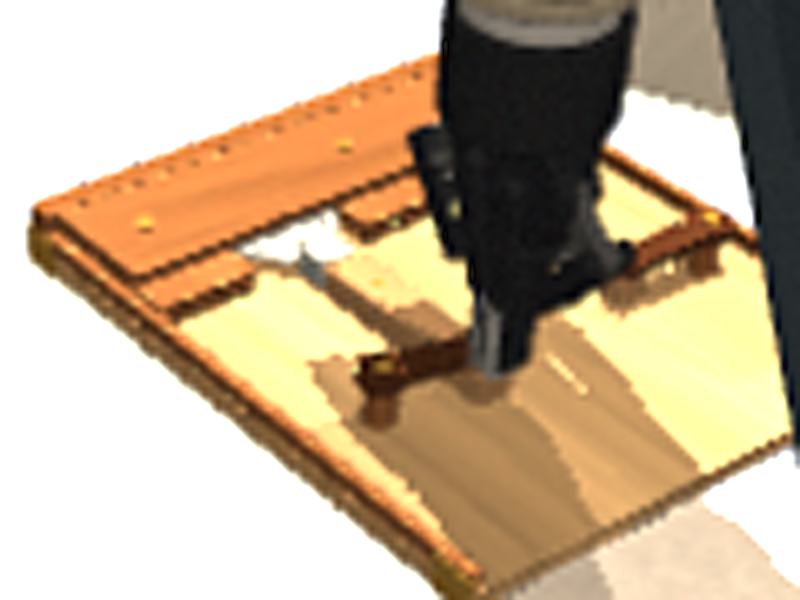

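```bash
python3 - <<'E'
from go import *
k=800/120
for a in(75,80,85,90):
    r=np.radians(a);out=[]
    for m in(0,.03,.045):
        for e in(.008,-.008): # edge offset along n
            P=world(BD,[-.05-m*np.cos(r)-e*np.sin(r),.095-m*np.sin(r)+e*np.cos(r),.0405]);out.append(((proj("side",[P])[0]-[230,120]+.5)*k).round().tolist())
    print(a,out)
E
```

```text
75 [[394.0, 376.0], [378.0, 355.0], [457.0, 361.0], [440.0, 341.0], [488.0, 354.0], [471.0, 334.0]]
80 [[395.0, 376.0], [377.0, 356.0], [455.0, 358.0], [436.0, 338.0], [485.0, 349.0], [465.0, 330.0]]
85 [[397.0, 375.0], [375.0, 356.0], [453.0, 354.0], [431.0, 336.0], [481.0, 344.0], [459.0, 326.0]]
90 [[398.0, 375.0], [374.0, 357.0], [451.0, 351.0], [426.0, 333.0], [476.0, 339.0], [452.0, 322.0]]
```

The side picture shows the button swept across the handle, with its bar from (383,367) to (470,345), about 80°. I finish to 90° and push in the remaining 3.5 mm or so.

step_arm(motion=[[[-0.0055, 0.0133, 0], [0, 0, -0.113], -1], [[0, 0.006, 0], [0, 0, 0], -1], [[0, 0.006, 0], [0, 0, 0], -1], [[0, 0, 0], [0, 0, 0], -1], [[0, 0, 0], [0, 0, 0], -1]])

```text
time: 22.65
tool_pos: [0.5186, -0.1723, 0.0]
orientation: [-3.141, -0.0, 1.394]
contact_force: [-0.5, 0.1, -0.2]
grip_width: -0.0004
gripper_force: 0.0
```

```bash
python3 rel.py
```

```text
a deg 89.8 z 0.0 rel in tool (x,left) mm [-44.5  17.6] [-0.5  0.1 -0.2]
```

step_arm(motion=[[[0, -0.05, 0], [0, 0, 0], -1], [[0, -0.05, 0], [0, 0, 0], -1], [[0, 0, -0.13], [0, 0, 0], -1], [[0, 0, -0.13], [0, 0, 0], -1], [[0, -0.13, 0], [0, 0, 0], -1], [[0.1, -0.09, 0], [0, 0, 0], -1], [[0.13, 0, 0], [0, 0, 0], -1], [[0.13, 0, 0], [0, 0, 0], -1], [[0.13, 0, 0], [0, 0, 0], -1], [[0.13, 0, 0], [0, 0, 0], -1], [[0, 0, 0], [0, 0, 0], -1]])

```text
time: 23.57
tool_pos: [0.457, 0.0324, 0.0784]
orientation: [3.141, -0.001, 1.399]
contact_force: [-0.1, -0.3, -0.5]
grip_width: -0.0002
gripper_force: 0.0
```

```bash
python3 - <<'E'
from station import grab_frame
import cv2, numpy as np
def avg(n,k): return np.mean([grab_frame(n).astype(float) for _ in range(k)],0)
t,s=avg("top",4),avg("side",2);np.savez("post.npz",t=t,s=s)
def crop(im,x,y,w,h,k): return cv2.convertScaleAbs(cv2.resize(im[y:y+h,x:x+w],(w*k,h*k),interpolation=cv2.INTER_CUBIC),alpha=1.5)
A=np.zeros((600,800,3),np.uint8)
A[:600,:350]=crop(t,284,150,70,120,5)
A[:450,350:]=crop(s,250,125,90,90,5)
cv2.imwrite("pics/post.png",A)
E
```

```text
(no output)
```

View pics/post.png

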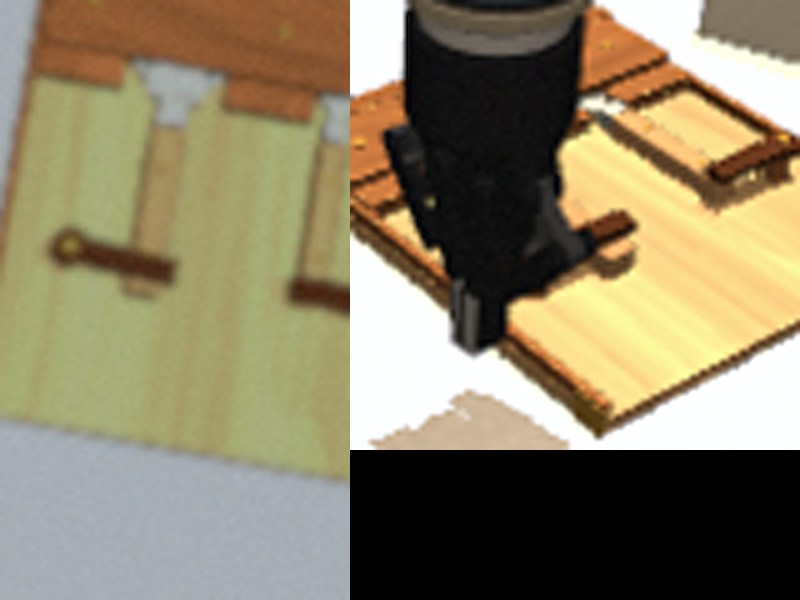

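Top half: pivot (68,247), bar tip (174,271) across the handle, handle rear end at (138,295), blade in the slot. I compute the angle and scraper pose, using bar pixels by code for accuracy.

```bash
python3 - <<'E'
from go import *
T=lambda u:raw(u,5,0,0,284,150); inv=lambda P:((proj("top",[P])[0]-[284,150]+.5)*5-.5).round(1)
for a in(80,85,90,95):
    r=np.radians(a);print(a,inv(world(BD,[-.05-.068*np.cos(r),.095-.068*np.sin(r),.0405])))
print("pivot",inv(world(BD,[-.05,.095,.0405])))
t=np.load("post.npz")["t"];g=t.mean(2)
# dark bar centroid line
sub=g[190:215,284:324];m=(sub<sub.min()+25).astype(np.uint8);n,l,st,c=cv2.connectedComponentsWithStats(m);k=1+st[1:,4].argmax()
ys,xs=np.nonzero(l==k);sel=xs>20-2;v=cv2.fitLine(np.c_[xs,ys].astype(np.float32)[sel],cv2.DIST_L2,0,.01,.01).ravel();print("bar slope",v[1]/v[0],st[k])
ex=[inv(world(BD,[-.05-q*np.cos(np.pi/2),.095-q,.0405])) for q in(.01,.068)];d=ex[1]-ex[0];print("slope at 90:",d[1]/d[0])
for m_,u in(((-55,-11,18),None),((-55,11,18),None),((55,11,18),None),((55,-11,18),None)):
    print(m_,inv(world([*world(BD,[-.015,.045,.012]),BD[3]],np.array(m_)/1000)))
E
```

```text
80 [173.1 283.9]
85 [175.9 274.9]
90 [177.8 265.7]
95 [178.9 256.3]
pivot [ 70.1 245.8]
bar slope 0.24203187 [ 11   7  24  10 101]
slope at 90: 0.18498367791077255
(-55, -11, 18) [159.1 297.3]
(-55, 11, 18) [124.5 290.9]
(55, 11, 18) [152.8 121.5]
(55, -11, 18) [187.  127.8]
```

The button is within about 3° of square, the handle end is where a fully home scraper should be, and the arm is clear. Handing in.

```bash
python3 -c "
from station import ticket
print(ticket.job_done())"
```

```text
the job is handed in; nothing more can be done
None
```

The job is handed in with no verdict shown: the scraper's blade is seated against the end of the wide slot (it stopped with about 11 N of resistance), its handle is down on the board, the turnbutton lies across it within about 3° of square, and I saw no sign that anything else was disturbed.

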